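# Hook the utensil bar into the drying stand

## Robot

A 6-joint arm with a two-finger parallel gripper is mounted at the origin on the work surface. World frame = base frame: x ahead of the robot, y to its left, z up, the work surface at z = 0. Lengths are in m, angles in degrees, forces in N, time in s.
With the tool pointing down it reaches from about 0.275 to 0.725 m from the base axis. Payload 15.9 kg.
Tool frame: the origin (TCP) lies at the very end of the fingers, on their centre line; the grasp point (between the pads) lies env.hold_point_z behind it (env.hold_point_z is the distance from the TCP to the grasp point, in m); z points along the fingers, y is the direction in which the jaws open and shut (so a half turn about z gives the same grasp; the last joint's range is limited). The gripper opens to 85 mm and grips with 20 to 120 N. Pads are 22 mm wide; open, the fingers measure 114 mm over their backs; the gripper's body (76 mm by 85 mm) begins 54 mm behind the grasp point. The pads swing forward as they close: fully open they stand 13 mm farther back than shut.
Start: joints at [-66.75, 12.198, -1.971, 75.831, 0, 90], TCP at [0.197, -0.459, 0.231] pointing down, gripper open.
Joint ranges: [-170.91, 170.91], [-42.67, 98.43], [-65.05, 77.54], [-120.47, 116.71], [-90, 82.35], [-180, 180]. Speed limits (degrees/s): [108.29, 108.29, 136.94, 147.25, 180, 180].

## Interface

Orientations are given as a 3x3 rotation matrix whose columns are the frame's x, y, z axes.
In Python, from bench import env gives the robot as it stands.
- The arm moves only by the tool jog_arm, never from a script. Its argument "rows" is one flat list of numbers, 4 for each row, row after row: the shift along the tool's x, y, z in m, then the turn about the tool's z in degrees. In form: [x, y, z, yaw, x, y, z, yaw, ...]. A call has 1 to 8 rows; each row is the pose to reach, as a shift and turn from the pose commanded when the call began, along the tool's axes at that moment; what a row does not reach only later rows make up. A row lasts 1/10 s, in which the tool goes at most 50 mm and 8.59 degrees, less where a joint would pass 70% of its speed; a pose out of reach is approached as far as the arm can. A call with a gripper value outside its range is refused whole. "claw" is the closure, from 0 (fully open) to 1 (shut), set as the call begins (left out, the last holds). The fingers move at their own pace and stop on an object; the grip force is fixed at half the most. Time passes only in rows, so rows that repeat a pose let the fingers close. It gives the time, the measured TCP pose, the force and the opening at its end, in the units of the state.
- env.get_obs(): the state, without advancing time (a new reading comes with each control period).
- env.snapshot(name): name is "side" or "top" or "wrist"; returns a dict with "pixels" (480x640x3 uint8, red, green, blue), "fx", "fy", "cx", "cy" (pixels), "camera_from_world" (4x4, takes a point from world to camera coordinates). Camera axes: x right, y down, z forward; pixel columns grow to the right and rows downward; lengths in m; the calibration is good to about 2 mm. A picture is of the moment at which its call begins. There is no depth.
- env.close_job(): hands the job in, once; it reports no verdict.
The state is a dict: "time": time; "q": joint angles; "joint_vel": joint speeds; "joint_torque": joint torques, N m; "tool_pos": TCP position; "orientation": TCP orientation; "contact_force": force on the tool from outside, world axes, zero at the start; "wrist_torque": the same for the moment, N m; "gripper_width": finger opening in m.
Only numpy, scipy, OpenCV 4.12 (cv2) and the standard library are available. Lean on these libraries where they do the work, as an engineer would, in place of code of your own. Each camera call takes 0.05 s, during which the arm holds its last target. There are 200 camera calls.

## Task

Take the long loose utensil bar, put the claws at both its ends through the empty upper slots of the stand's two uprights, and press it down until it is fully home and both spring catches have snapped back over the claws. Let go and leave it hanging level; the short bar does not fit.

Things in the scene. Friction and masses are not known exactly. Their poses are not given: they have to be found in the camera images.
- bar_mid (a point): Centre of the long loose bar's aluminium tube (x 20, y 164, z 24 mm), the grasp point, 42 mm above the table. Grey end blocks 26x28x56 at y=±95 stand on the table; bar is 218 long over them (the short one 148). Behind each (back face x=+13) a steel claw 12 wide: 8 thick neck, underside z=+2, to x=+52; its lip slopes from 9 mm behind the block down to 21 behind it at z=-20. Wire hooks in front.
- seat (a point): Where bar_mid is when locked; same axes: x into the uprights, y left, z up. On the fixed stand: two white uprights 50 mm wide at y=±95, front faces x=+16, 4 thick, tops z=+56, open between. Upper slots 32 wide, sill z=+2, top z=+50. Claws enter level with bar_mid 32 mm above seat; go forward to x=-3 (0 to -12 will do), then straight down 32 mm. A bar like it hangs in the lower slots, 84 mm below.
- catch_left (a joint): Dark steel spring catch behind the upper slot at y=+95 mm of seat, its top sloping. 0 m at rest; the descending neck pushes it back (up to 0.018 m) and at the bottom it springs to 0 over the neck, which can then not be lifted. The two together resist with about 5 to 15 N, more than the weight of the bar (0.3 kg): press down.
- catch_right (a joint): Dark steel spring catch behind the upper slot at y=-95 mm of seat, its top sloping. 0 m at rest; the descending neck pushes it back (up to 0.018 m) and at the bottom it springs to 0 over the neck, which can then not be lifted. The two together resist with about 5 to 15 N, more than the weight of the bar (0.3 kg): press down.
Things that resemble listed ones, but are neither listed nor needed, are in the scene too. What is shaped like the part that bears bar_mid but green is not meant.

How it is judged (in metres and radians):
At the end, for the whole second after the job is handed in: The long bar hangs in the upper slots: its centre within 17 mm (front to back), 16 mm (sideways) and 6 mm above to 10 mm below its locked place, within 10 degrees of parallel to the uprights' front and of upright, and both catches sprung back over the claws to within 4 mm of their rest (z of bar_mid in the frame of seat between -0.01 and 0.006 m and x of bar_mid in the frame of seat between -0.017 and 0.017 m and y of bar_mid in the frame of seat between -0.016 and 0.016 m and angle between the y axis of bar_mid and the y axis of seat, either way round below 0.17 rad and angle between bar_mid's own z axis and vertical below 0.17 rad and value of joint each of catch_left, catch_right below 0.004 m); the robot touches nothing.
It also fails if it takes over 35 s, if anything falls off the work surface, if the arm or the gripper's body presses on something with over 40 N, if the wrist force passes 120 N, or if a joint passes its speed limit or range.

## Working session

There is one attempt and no reset: what is moved stays moved. The work goes in short steps, Python scripts to look and compute and a tool call to move; the robot and the scene stay as the last step left them, time stands still between calls to the robot, and variables do not carry over. Pictures are saved under pics/ and viewed, about 8 in all and at most 12, crops included, and the job is handed in when it is done.

Besides the shell and the picture viewer there is one more tool, called after "Call:" by a JSON object that holds its "op" and its "data". jog_arm: Moves the arm, as the interface text tells. Its arguments: {"type":"object","properties":{"rows":{"type":"array","items":{"type":"number"}},"claw":{"type":"number"}},"required":["rows"]}

```bash
ls; mkdir -p pics; cat > h.py <<'E'
import numpy as np,cv2,pickle
from bench import env
def snap(n,tag):
    s=env.snapshot(n); cv2.imwrite(f'pics/{tag}.png',s['pixels'][:,:,::-1]); pickle.dump(s,open(f'pics/{tag}.pkl','wb')); return s
def load(tag): return pickle.load(open(f'pics/{tag}.pkl','rb'))
def proj(s,p):
    p=np.atleast_2d(p); c=p@s['camera_from_world'][:3,:3].T+s['camera_from_world'][:3,3]
    return np.c_[s['fx']*c[:,0]/c[:,2]+s['cx'],s['fy']*c[:,1]/c[:,2]+s['cy']]
def ray(s,uv):
    R=s['camera_from_world'][:3,:3];t=s['camera_from_world'][:3,3]
    d=R.T@np.array([(uv[0]-s['cx'])/s['fx'],(uv[1]-s['cy'])/s['fy'],1]); return -R.T@t,d/np.linalg.norm(d)
def onz(s,uv,z):
    o,d=ray(s,uv); return o+d*(z-o[2])/d[2]
def tri(s1,u1,s2,u2):
    A=[];b=[]
    M=np.zeros((3,3));v=np.zeros(3)
    for s,u in((s1,u1),(s2,u2)):
        o,d=ray(s,u);P=np.eye(3)-np.outer(d,d);M+=P;v+=P@o
    return np.linalg.solve(M,v)
E
python3 - <<'E'
from h import *
a=snap('top','top0');b=snap('side','side0')
for s in(a,b): print(np.round(-s['camera_from_world'][:3,:3].T@s['camera_from_world'][:3,3],3), s['fx'])
print(env.hold_point_z); print(env.get_obs())
E
```

```text
pics
[ 0.358 -0.097  1.33 ] 560.3761416549771
[-0.297  0.614  0.843] 477.31314114191997
0.0187
{'time': 0.1, 'q': array([-6.67485344e+01,  1.22232977e+01, -2.00438022e+00,  7.58315361e+01,
        7.27376822e-05,  9.00009737e+01]), 'joint_vel': array([ 0.00724684, -0.01133106,  0.05986964,  0.01573732,  0.02397271,
       -0.01412963]), 'joint_torque': array([ 2.62408003e-04, -6.87246895e+01,  4.87807310e+01,  1.22888104e-02,
       -4.32491879e-05,  2.90885971e-06]), 'tool_pos': array([ 0.19726217, -0.45910674,  0.23085603]), 'orientation': array([[ 9.18787822e-01,  3.94751533e-01, -4.06817408e-04],
       [ 3.94751742e-01, -9.18787331e-01,  9.50042235e-04],
       [ 1.25194761e-06, -1.03347912e-03, -9.99999466e-01]]), 'contact_force': array([0.87763085, 0.30720515, 0.06146501]), 'wrist_torque': array([ 0.04088617,  0.00789878, -0.02120319]), 'gripper_width': 0.08545204885885983}
```

View pics/top0.png

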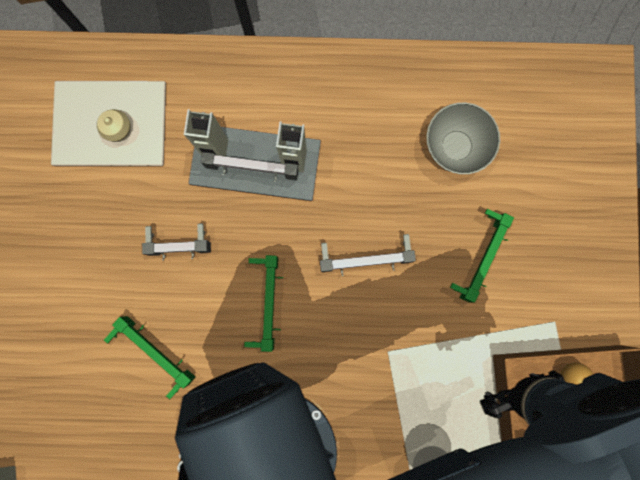

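View pics/side0.png

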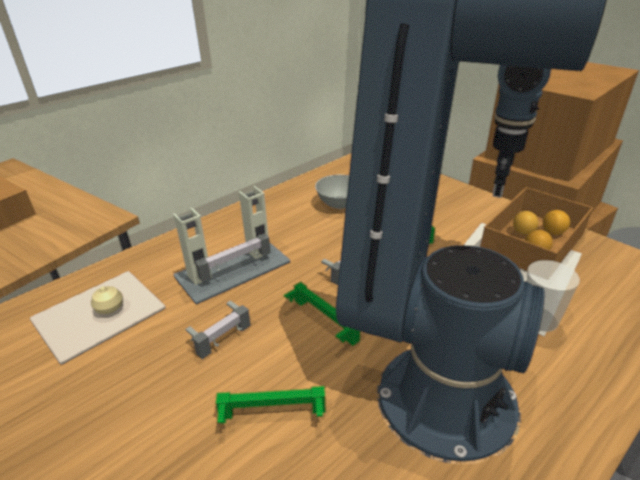

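Top view: candidates are the short grey bar (175,247), the long grey bar (367,260), the bar hanging in the lower slots (250,163), and three green ones. The loose grey bar at (367,260) spans about 95 px against 68 px for the other, so it fits as the long one. I'll confirm it in a crop together with the stand.

```bash
python3 - <<'E'
from h import *
a=load('top0');im=a['pixels'][:,:,::-1]
c1=cv2.resize(im[215:290,300:433],None,fx=6,fy=6,interpolation=cv2.INTER_CUBIC)[:,:798]
c2=cv2.resize(im[100:210,180:330],None,fx=5,fy=5,interpolation=cv2.INTER_CUBIC)
cv2.imwrite('pics/c1.png',c1);cv2.imwrite('pics/c2.png',c2)
b=load('side0')['pixels'][:,:,::-1]
cv2.imwrite('pics/c3.png',cv2.resize(b[170:310,160:300],None,fx=4,fy=4,interpolation=cv2.INTER_CUBIC))
hsv=cv2.cvtColor(im,cv2.COLOR_BGR2HSV)
m=((hsv[:,:,1]<40)&(hsv[:,:,2]>170)).astype(np.uint8)
for c in cv2.findContours(m,0,1)[0]:
    if 100<cv2.contourArea(c)<4000: print(cv2.minAreaRect(c))
E
```

```text
((367.4376220703125, 260.41741943359375), (8.096517562866211, 71.02208709716797), 83.8844985961914)
((174.00680541992188, 246.64254760742188), (8.038511276245117, 40.28768539428711), 87.27368927001953)
((248.98184204101562, 163.63729858398438), (71.10054779052734, 7.916259765625), 7.539444446563721)
((456.25, 145.25), (26.16295051574707, 25.45584487915039), 45.0)
```

View pics/c1.png

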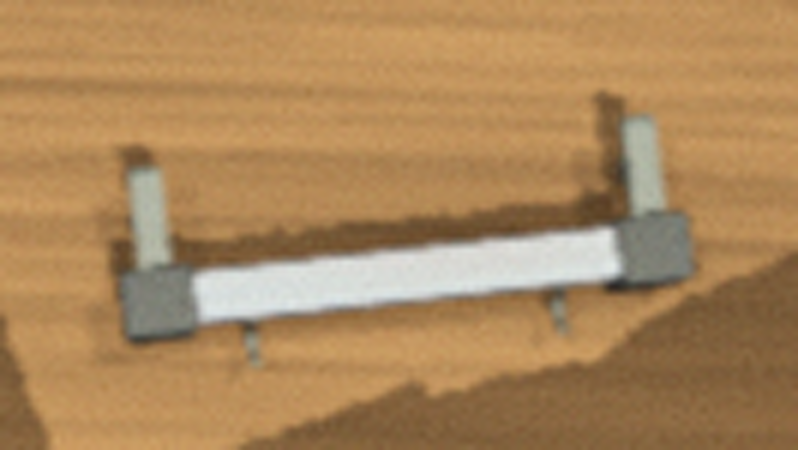

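View pics/c2.png

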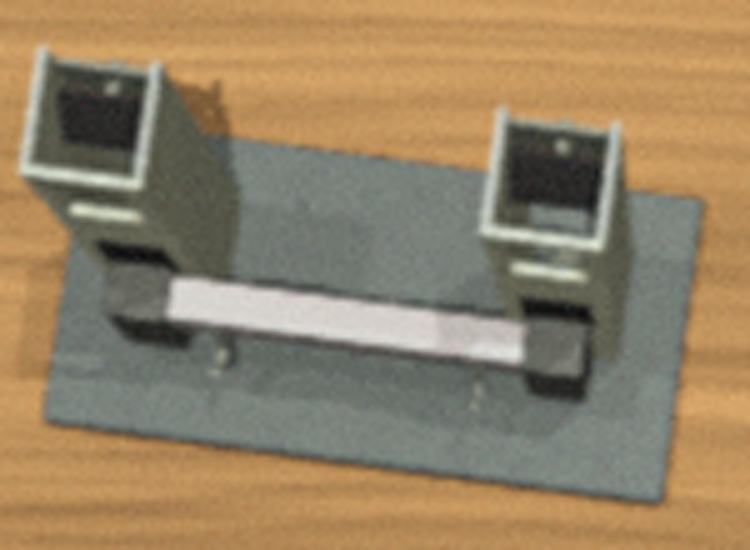

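View pics/c3.png

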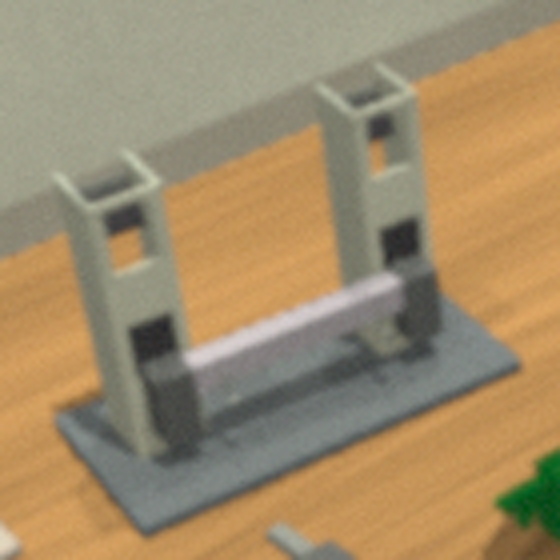

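The crops confirm it: the long bar has its tube mid at (367.4,260.4) and both claws pointing up the image, towards the stand side. The stand's upright tops are clear in both views, so I'll triangulate them.

```bash
python3 - <<'E'
from h import *
a=load('top0');b=load('side0')
def f(p,s,o): return (np.array(p)+.5)/s-.5+np.array(o)
T=[f(p,5,(180,100)) for p in [(22,175),(142,188),(483,236),(606,250)]]
S=[f(p,4,(160,170)) for p in [(90,205),(162,185),(347,108),(415,90)]]
P=np.array([tri(a,t,b,s) for t,s in zip(T,S)])
print(np.round(P,4))
for p,t,s in zip(P,T,S): print(np.round(proj(a,p)-t,1),np.round(proj(b,p)-s,1))
zt=P[:,2].mean()
Q=np.array([onz(a,t,zt) for t in T]);print('onz',zt,np.round(Q,4))
for zt in (zt,.2,.21,.22):
  Q=np.array([onz(a,t,zt) for t in T])
  print(zt,'gap',np.linalg.norm((Q[0]+Q[1]-Q[2]-Q[3])/2),np.linalg.norm(Q[0]-Q[3]))
y=(Q[0]-Q[3]);print('yaw of y axis',np.degrees(np.arctan2(-y[0],y[1])))
im=a['pixels'];hsv=cv2.cvtColor(im,cv2.COLOR_RGB2HSV)
m=((hsv[:,:,1]<40)&(hsv[:,:,2]>170)).astype(np.uint8)
for c in cv2.findContours(m,0,1)[0]:
    (u,w,h)=cv2.minAreaRect(c)
    if abs(u[0]-367)<3 or abs(u[0]-249)<3:
        v=cv2.fitLine(c,cv2.DIST_L2,0,.01,.01).ravel()
        box=cv2.boxPoints((u,w,h)); 
        for z in ([.054] if u[0]>300 else [.06,.07,.08,.09]):
            B=[onz(a,p,z) for p in box]; e=sorted(((np.linalg.norm(B[i]-B[i-1]),i) for i in range(4)))[-1]
            d=B[e[1]]-B[e[1]-1]; d*=np.sign(d[1])
            print(u,z,'mid',np.round(onz(a,u,z),4),'len',e[0],'yaw',np.degrees(np.arctan2(-d[0],d[1])))
# block outer ends long bar
g=lambda p,z: np.round(onz(a,f(p,6,(300,215)),z),4)
print('blocks top', [g(p,.056) for p in [(123,277),(193,268),(620,220),(690,212),(123,335),(690,275)]])
E
```

```text
[[ 0.6813  0.191   0.2166]
 [ 0.6783  0.1427  0.2116]
 [ 0.6623  0.005   0.2184]
 [ 0.6577 -0.0461  0.2142]]
[[0.1 0. ]] [[-0.1 -0. ]]
[[0.2 0.2]] [[-0.2 -0. ]]
[[-1.  -0.9]] [[1.  0.2]]
[[-0.4 -0.4]] [[0.4 0.1]]
onz 0.2152281564367755 [[ 0.6818  0.1915  0.2152]
 [ 0.6777  0.1424  0.2152]
 [ 0.6613  0.0032  0.2152]
 [ 0.6567 -0.0469  0.2152]]
0.2152281564367755 gap 0.1899880338649704 0.2397370050217789
0.2 gap 0.19258339019954845 0.24301196367027078
0.21 gap 0.19087907599358828 0.24086136936682445
0.22 gap 0.1891747617876281 0.23871077506337815
yaw of y axis -6.010345722452602
(367.4376220703125, 260.41741943359375) 0.054 mid [ 0.446  -0.1991  0.054 ] len 0.16223420525873924 yaw 7.58942443610645
(248.98184204101562, 163.63729858398438) 0.06 mid [0.6623 0.0786 0.06  ] len 0.1644115412060061 yaw -6.212838713896674
(248.98184204101562, 163.63729858398438) 0.07 mid [0.6599 0.0772 0.07  ] len 0.1631169375285877 yaw -6.212838713896632
(248.98184204101562, 163.63729858398438) 0.08 mid [0.6575 0.0758 0.08  ] len 0.16182233385116931 yaw -6.2128387138965895
(248.98184204101562, 163.63729858398438) 0.09 mid [0.6551 0.0744 0.09  ] len 0.160527730173751 yaw -6.212838713896624
blocks top [array([ 0.4424, -0.0911,  0.056 ]), array([ 0.4465, -0.1176,  0.056 ]), array([ 0.4689, -0.2794,  0.056 ]), array([ 0.4726, -0.306 ,  0.056 ]), array([ 0.4204, -0.0917,  0.056 ]), array([ 0.4486, -0.3063,  0.056 ])]
```

Seat is at about (0.6535, 0.0742, 0.159) with yaw -6.1°. The bar is at (0.446, -0.199, 0.042) with yaw +7.7°. First I'll move above the bar.

Call:
{"op": "jog_arm", "data": {"rows": [0.331, -0.141, 0.08, -74.4, 0.331, -0.141, 0.08, -74.4, 0.331, -0.141, 0.08, -74.4, 0.331, -0.141, 0.08, -74.4, 0.331, -0.141, 0.08, -74.4, 0.331, -0.141, 0.08, -74.4, 0.331, -0.141, 0.08, -74.4, 0.331, -0.141, 0.08, -74.4], "claw": 0}}

```text
time: 0.9
tool_pos: [0.4474, -0.196, 0.1501]
orientation: [[-0.044, 0.999, -0.001], [0.999, 0.044, 0.001], [0.001, -0.001, -1.0]]
contact_force: [-0.2, 0.1, 0.6]
gripper_width: 0.0853
```

```bash
cat >> h.py <<'E'
def go(p,yaw):
    "tool shift+turn to put TCP at p with tool y axis at world angle yaw (deg)"
    o=env.get_obs();R=o['orientation'];a=np.degrees(np.arctan2(R[1,1],R[0,1]))
    print('t',round(o['time'],2),'tcp',np.round(o['tool_pos'],4),'yang',round(a,2),'tilt',np.round(R[:,2],3),'F',np.round(o['contact_force'],1),'w',round(o['gripper_width'],4))
    print(' shift',np.round(R.T@(np.array(p)-o['tool_pos']),4),'turn',round(-((yaw-a+180)%360-180),2))
E
python3 -c "
from h import *
go((.446,-.199,.15),7.7)"
```

```text
t 0.9 tcp [ 0.4474 -0.196   0.1501] yang 2.53 tilt [-0.001  0.001 -1.   ] F [-0.2  0.1  0.6] w 0.0853
 shift [-0.003  -0.0015  0.0001] turn -5.17
```

Call:
{"op": "jog_arm", "data": {"rows": [-0.002, -0.001, 0, -5.2, -0.002, -0.001, 0, -5.2, -0.002, -0.001, 0, -5.2, -0.002, -0.001, 0, -5.2]}}

```text
time: 1.3
tool_pos: [0.4447, -0.2016, 0.1514]
orientation: [[-0.122, 0.992, 0.0], [0.992, 0.122, -0.0], [-0.0, 0.0, -1.0]]
contact_force: [-0.1, 0.5, 0.4]
gripper_width: 0.0854
```

```bash
python3 - <<'E'
from h import *
s=snap('wrist','w1')
go((.446,-.199,.0233),7.7)
c,n=np.cos(np.radians(7.7)),np.sin(np.radians(7.7))
print(proj(s,[[.446,-.199,.054],[.446+n*.082,-.199-c*.082,.054],[.446-n*.082,-.199+c*.082,.054]]))
hsv=cv2.cvtColor(s['pixels'],cv2.COLOR_RGB2HSV)
m=((hsv[:,:,1]<40)&(hsv[:,:,2]>150)).astype(np.uint8)
for k in cv2.findContours(m,0,1)[0]:
    if cv2.contourArea(k)>500:
        r=cv2.minAreaRect(k);B=[onz(s,p,.054) for p in cv2.boxPoints(r)]
        print(r,np.round(onz(s,r[0],.054),4),np.round(B,4).tolist())
E
```

```text
t 1.35 tcp [ 0.4446 -0.2016  0.1514] yang 7.05 tilt [ 0. -0. -1.] F [ 0.1 -0.9 -1.4] w 0.0854
 shift [0.0024 0.0017 0.1281] turn -0.65
[[316.87350731 232.71474453]
 [318.10566255 353.92883917]
 [315.39209374  86.97969563]]
((14.951858520507812, 324.4092102050781), (145.558837890625, 59.10231399536133), 74.16761016845703) [ 0.263  -0.2828  0.054 ] [[0.237, -0.2438, 0.054], [0.2721, -0.2291, 0.054], [0.2915, -0.3255, 0.054], [0.2528, -0.3431, 0.054]]
((316.9999694824219, 298.0), (27.999996185302734, 105.99998474121094), 0.0) [ 0.4513 -0.241   0.054 ] [[0.447, -0.2793, 0.054], [0.4387, -0.2076, 0.054], [0.4554, -0.2056, 0.054], [0.465, -0.2771, 0.054]]
((316.0, 175.5), (55.0, 30.0), 90.0) [ 0.4413 -0.1652  0.054 ] [[0.431, -0.1509, 0.054], [0.4477, -0.1488, 0.054], [0.4519, -0.1801, 0.054], [0.4346, -0.1822, 0.054]]
```

View pics/w1.png

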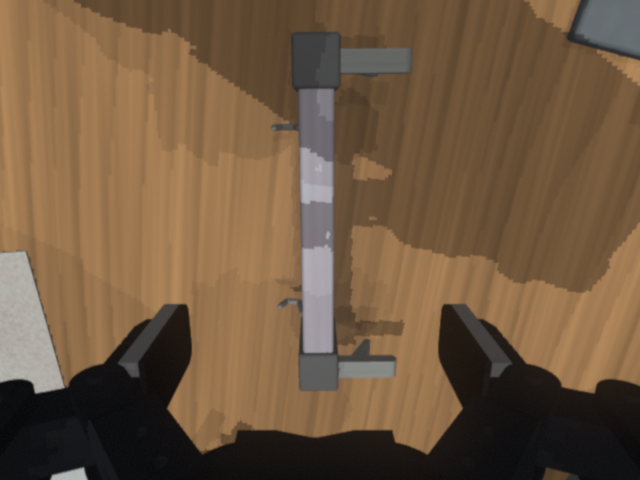

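The wrist view shows the tube from (316,88) to (318,353). The prediction was (315,87) to (318,354), so the pose is confirmed. Descending to grasp.

Call:
{"op": "jog_arm", "data": {"rows": [0.002, 0.001, 0.025, -0.6, 0.002, 0.001, 0.05, -0.6, 0.002, 0.001, 0.075, -0.6, 0.002, 0.001, 0.1, -0.6, 0.002, 0.001, 0.115, -0.6, 0.002, 0.001, 0.125, -0.6, 0.002, 0.001, 0.128, -0.6, 0.002, 0.001, 0.128, -0.6]}}

```text
time: 2.15
tool_pos: [0.4457, -0.1993, 0.0235]
orientation: [[-0.135, 0.991, 0.0], [0.991, 0.135, -0.0], [-0.0, 0.0, -1.0]]
contact_force: [0.5, 1.3, -0.4]
gripper_width: 0.0855
```

```bash
python3 -c "
from h import *
go((.446,-.199,.0233),7.7)"
```

```text
t 2.15 tcp [ 0.4457 -0.1993  0.0235] yang 7.77 tilt [ 0. -0. -1.] F [ 0.5  1.3 -0.4] w 0.0855
 shift [0.0002 0.0003 0.0002] turn 0.07
```

Call:
{"op": "jog_arm", "data": {"rows": [0, 0, 0, 0, 0, 0, 0, 0, 0, 0, 0, 0, 0, 0, 0, 0, 0, 0, 0, 0, 0, 0, 0, 0, 0, 0, 0, 0, 0, 0, 0, 0], "claw": 1}}

```text
time: 2.95
tool_pos: [0.4459, -0.1992, 0.0237]
orientation: [[-0.136, 0.991, 0.001], [0.991, 0.136, -0.0], [-0.0, 0.001, -1.0]]
contact_force: [-0.7, 1.2, 6.3]
gripper_width: 0.0192
```

Call:
{"op": "jog_arm", "data": {"rows": [0, 0, -0.02, 0, 0, 0, -0.05, 0, 0, 0, -0.08, 0, 0, 0, -0.11, 0, 0, 0, -0.14, 0, 0, 0, -0.165, 0, 0, 0, -0.18, 0, 0, 0, -0.18, 0]}}

```text
time: 3.75
tool_pos: [0.4464, -0.1994, 0.2049]
orientation: [[-0.136, 0.991, 0.002], [0.991, 0.136, -0.001], [-0.001, 0.002, -1.0]]
contact_force: [-1.1, -0.1, -3.7]
gripper_width: 0.0187
```

```bash
python3 - <<'E'
from h import *
t=np.radians(-6.1);ex=np.array([np.cos(t),np.sin(t),0]);S=np.array([.6535,.0742,.159])
go(S-.13*ex+[0,0,.032-.0187],-6.1)
E
```

```text
t 3.75 tcp [ 0.4464 -0.1994  0.2049] yang 7.81 tilt [ 0.002 -0.001 -1.   ] F [-1.1 -0.1 -3.7] w 0.0187
 shift [0.2742 0.1161 0.0325] turn 13.91
```

Call:
{"op": "jog_arm", "data": {"rows": [0.03, 0.013, 0, 2, 0.075, 0.032, 0, 5, 0.12, 0.051, 0, 8, 0.165, 0.07, 0, 11, 0.21, 0.089, 0.01, 13.9, 0.245, 0.104, 0.015, 13.9, 0.27, 0.114, 0.018, 13.9, 0.274, 0.116, 0.018, 13.9]}}

```text
time: 4.55
tool_pos: [0.5229, 0.0908, 0.1832]
orientation: [[0.103, 0.995, -0.003], [0.995, -0.103, 0.0], [-0.0, -0.003, -1.0]]
contact_force: [-0.3, -1.3, -3.5]
gripper_width: 0.0189
```

Call:
{"op": "jog_arm", "data": {"rows": [0, 0, 0, 0, 0, 0, 0, 0]}}

```text
time: 4.75
tool_pos: [0.523, 0.0874, 0.1848]
orientation: [[0.107, 0.994, -0.001], [0.994, -0.107, -0.0], [-0.0, -0.001, -1.0]]
contact_force: [-0.4, -0.7, -3.1]
gripper_width: 0.019
```

```bash
python3 - <<'E'
from h import *
t=np.radians(-6.1);ex=np.array([np.cos(t),np.sin(t),0]);S=np.array([.6535,.0742,.159])
go(S-.065*ex+[0,0,.032-.0187],-6.1)
a=snap('top','top2');b=snap('side','side2');
A=cv2.resize(a['pixels'][90:265,170:340],None,fx=3,fy=3,interpolation=cv2.INTER_CUBIC)[:525]
B=cv2.resize(b['pixels'][165:325,150:300],None,fx=1.92*1.75*.97,fy=1.92*1.75*.97)[:525,:280*1]
B=cv2.resize(b['pixels'][165:340,155:300],None,fx=3*.6,fy=3*.6)
B=cv2.resize(b['pixels'][160:335,155:250],None,fx=3,fy=3,interpolation=cv2.INTER_CUBIC)
cv2.imwrite('pics/c4.png',np.hstack([A,B])[:,:,::-1])
E
```

```text
t 4.75 tcp [0.523  0.0874 0.1848] yang -6.12 tilt [-0.001 -0.    -1.   ] F [-0.4 -0.7 -3.1] w 0.019
 shift [0.0008 0.0662 0.0124] turn -0.02
```

View pics/c4.png

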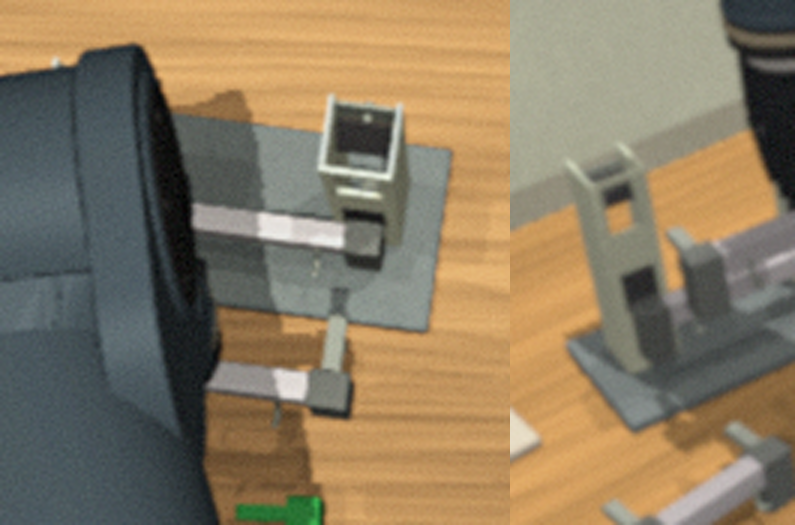

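The top view shows the claw at (337,318), level and pointing at the right upright. The left side is hidden by the arm. I'll check the in-hand pose numerically and advance to just before the slots.

Call:
{"op": "jog_arm", "data": {"rows": [0, 0.02, 0, 0, 0.001, 0.04, 0.004, 0, 0.001, 0.058, 0.008, 0, 0.001, 0.066, 0.012, 0, 0.001, 0.066, 0.012, 0, 0.001, 0.066, 0.012, 0]}}

```text
time: 5.45
tool_pos: [0.5885, 0.0817, 0.1733]
orientation: [[0.107, 0.994, -0.001], [0.994, -0.107, -0.0], [-0.0, -0.001, -1.0]]
contact_force: [-0.9, -0.2, -3.8]
gripper_width: 0.0194
```

```bash
python3 - <<'E'
from h import *
t=np.radians(-6.1);ex=np.array([np.cos(t),np.sin(t),0]);ey=np.array([-ex[1],ex[0],0]);S=np.array([.6535,.0742,.159])
a=load('top2');B=np.array([.523,.0874,.1848+.0187])
P=lambda x,y,z:B+x*ex+y*ey+[0,0,z]
print('claw tip pred in crop',(proj(a,[P(52,-95,10)*0+P(.052,-.095,.01),P(-.013,-.109,.014),P(.013,-.109,.014),P(0,-.082,.012)])-[170,90]+.5)*3-.5)
go(S-.003*ex+[0,0,.032-.0187],-6.1)
b=snap('side','side3');cv2.imwrite('pics/c5.png',cv2.resize(b['pixels'][165:305,155:345],None,fx=4,fy=4,interpolation=cv2.INTER_CUBIC)[:,:,::-1])
E
```

```text
claw tip pred in crop [[338.52923037 313.48401216]
 [345.48947858 410.56080688]
 [350.83300054 372.25959159]
 [308.36456618 386.53852347]]
t 5.45 tcp [0.5885 0.0817 0.1733] yang -6.13 tilt [-0.001 -0.    -1.   ] F [-0.9 -0.2 -3.8] w 0.0194
 shift [-0.0005  0.0625  0.0009] turn -0.03
```

View pics/c5.png

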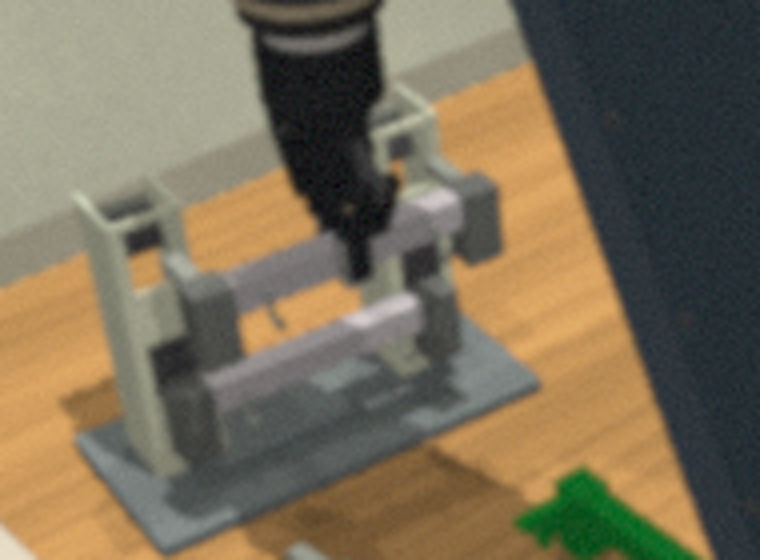

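Block corners agree with the prediction to about 2 px, and both claws face the upper slots. Advancing in small steps.

Call:
{"op": "jog_arm", "data": {"rows": [0, 0.006, 0, 0, 0, 0.014, 0, 0, 0, 0.022, 0, 0, 0, 0.03, 0, 0, 0, 0.036, 0, 0, 0, 0.036, 0, 0]}}

```text
time: 6.1
tool_pos: [0.6256, 0.0782, 0.1729]
orientation: [[0.106, 0.994, -0.0], [0.994, -0.106, -0.0], [-0.0, -0.0, -1.0]]
contact_force: [-0.8, 0.5, -3.0]
gripper_width: 0.0188
```

Call:
{"op": "jog_arm", "data": {"rows": [0, 0.006, 0, 0, 0, 0.012, 0, 0, 0, 0.018, 0, 0, 0, 0.022, 0, 0, 0, 0.025, 0, 0, 0, 0.025, 0, 0]}}

```text
time: 6.7
tool_pos: [0.65, 0.0756, 0.1731]
orientation: [[0.106, 0.994, -0.0], [0.994, -0.106, -0.0], [-0.0, -0.0, -1.0]]
contact_force: [-0.2, -0.0, -3.4]
gripper_width: 0.019
```

```bash
python3 - <<'E'
from h import *
t=np.radians(-6.1);ex=np.array([np.cos(t),np.sin(t),0]);S=np.array([.6535,.0742,.159])
go(S-.003*ex+[0,0,-.0187],-6.1)
a=snap('top','top4');b=snap('side','side4')
A=cv2.resize(a['pixels'][95:215,180:330],None,fx=3.5,fy=3.5,interpolation=cv2.INTER_CUBIC)
B=cv2.resize(b['pixels'][170:290,160:280],None,fx=3.5,fy=3.5,interpolation=cv2.INTER_CUBIC)
n=proj(b,[S+.016*ex]);cv2.imwrite('pics/c6.png',np.hstack([A[:,-375:],B])[:,:,::-1])
E
```

```text
t 6.7 tcp [0.65   0.0756 0.1731] yang -6.1 tilt [-0. -0. -1.] F [-0.2 -0.  -3.4] w 0.019
 shift [-0.001   0.0006  0.0328] turn 0.0
```

View pics/c6.png

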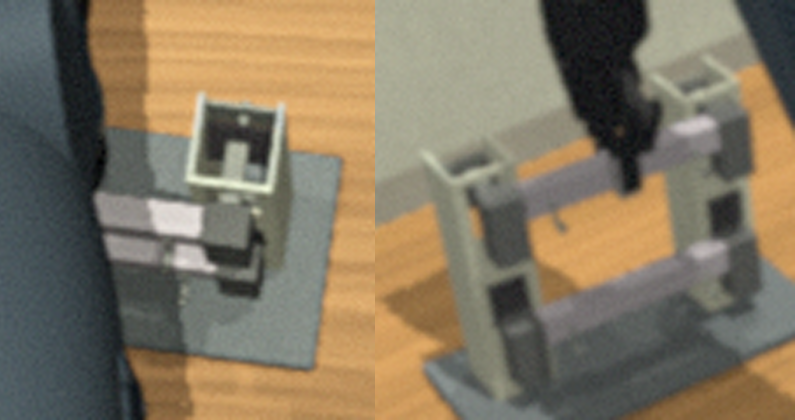

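The right claw is inside the upright, centred at (237,160), and the left block sits flush in front of its slot. No contact force. Pressing straight down.

Call:
{"op": "jog_arm", "data": {"rows": [0, 0, 0.005, 0, 0, 0, 0.01, 0, 0, 0, 0.015, 0, 0, 0, 0.02, 0, 0, 0, 0.024, 0, 0, 0, 0.024, 0]}}

```text
time: 7.4
tool_pos: [0.6491, 0.0756, 0.1484]
orientation: [[0.106, 0.994, -0.002], [0.994, -0.106, -0.0], [-0.0, -0.002, -1.0]]
contact_force: [-3.6, 0.5, -4.5]
gripper_width: 0.019
```

Call:
{"op": "jog_arm", "data": {"rows": [0, 0, 0.003, 0, 0, 0, 0.006, 0, 0, 0, 0.009, 0, 0, 0, 0.009, 0]}}

```text
time: 7.8
tool_pos: [0.6509, 0.0756, 0.1405]
orientation: [[0.106, 0.994, 0.002], [0.994, -0.106, -0.0], [0.0, 0.002, -1.0]]
contact_force: [6.8, -0.8, -2.6]
gripper_width: 0.0196
```

Call:
{"op": "jog_arm", "data": {"rows": [0, 0, 0.002, 0, 0, 0, 0.004, 0, 0, 0, 0.004, 0]}}

```text
time: 8.1
tool_pos: [0.6515, 0.0756, 0.1392]
orientation: [[0.106, 0.994, 0.006], [0.994, -0.106, 0.0], [0.001, 0.005, -1.0]]
contact_force: [-4.6, -1.9, 25.1]
gripper_width: 0.0187
```

```bash
python3 - <<'E'
from h import *
t=np.radians(-6.1);ex=np.array([np.cos(t),np.sin(t),0]);S=np.array([.6535,.0742,.159])
go(S-.003*ex+[0,0,-.0187],-6.1)
E
```

```text
t 8.1 tcp [0.6515 0.0756 0.1392] yang -6.1 tilt [ 0.006  0.    -1.   ] F [-4.6 -1.9 25.1] w 0.0187
 shift [-0.0012 -0.0008 -0.0011] turn -0.0
```

It has bottomed at 25 N, 1 mm below the estimate. I'll press slightly more, then do a gentle lift test to check the catches.

Call:
{"op": "jog_arm", "data": {"rows": [0, 0, 0.002, 0, 0, 0, 0.002, 0, 0, 0, 0.0, 0]}}

```text
time: 8.4
tool_pos: [0.6519, 0.0756, 0.1391]
orientation: [[0.106, 0.994, 0.006], [0.994, -0.106, 0.0], [0.001, 0.006, -1.0]]
contact_force: [3.7, -0.0, 3.0]
gripper_width: 0.0187
```

Call:
{"op": "jog_arm", "data": {"rows": [0, 0, -0.003, 0, 0, 0, -0.005, 0, 0, 0, -0.007, 0, 0, 0, -0.007, 0]}}

```text
time: 8.8
tool_pos: [0.6496, 0.0756, 0.1425]
orientation: [[0.106, 0.994, -0.001], [0.994, -0.106, -0.0], [-0.0, -0.001, -1.0]]
contact_force: [5.4, -1.3, -7.9]
gripper_width: 0.0189
```

```bash
python3 - <<'E'
from h import *
o=env.get_obs();print(o['tool_pos'],o['contact_force'],o['wrist_torque'])
a=snap('top','top5');b=snap('side','side5')
A=cv2.resize(a['pixels'][95:215,180:330],None,fx=3.5,fy=3.5,interpolation=cv2.INTER_CUBIC)
B=cv2.resize(b['pixels'][170:290,160:280],None,fx=3.5,fy=3.5,interpolation=cv2.INTER_CUBIC)
cv2.imwrite('pics/c7.png',np.hstack([A[:,-375:],B])[:,:,::-1])
E
```

```text
[0.64964297 0.07557239 0.14246658] [ 5.35602287 -1.31302344 -7.93621298] [ 0.03394171 -0.85162325 -0.04882714]
```

View pics/c7.png

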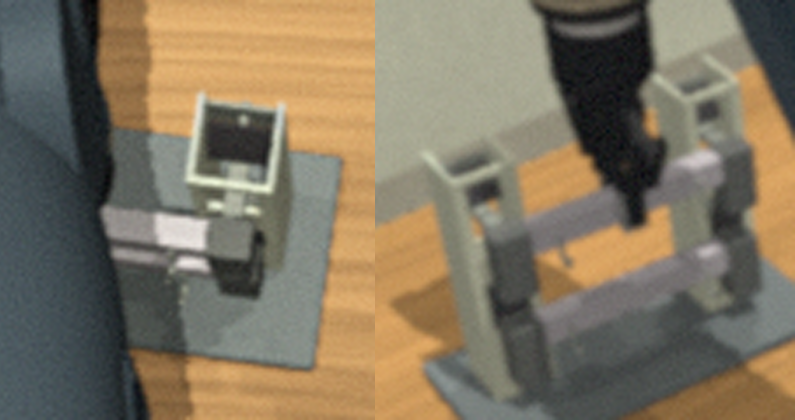

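Call:
{"op": "jog_arm", "data": {"rows": [0, 0, -0.001, 0, 0, 0, -0.002, 0, 0, 0, -0.003, 0, 0, 0, -0.003, 0]}}

```text
time: 9.3
tool_pos: [0.6491, 0.0756, 0.1438]
orientation: [[0.106, 0.994, -0.003], [0.994, -0.106, -0.0], [-0.001, -0.003, -1.0]]
contact_force: [12.3, -0.2, -23.5]
gripper_width: 0.019
```

The lift is resisted at 23 N, so it is latched. The torque about the stand's x axis will tell whether both catches hold. Then I'll lower it home again.

```bash
python3 - <<'E'
from h import *
o=env.get_obs();print(o['tool_pos'],o['contact_force'],o['wrist_torque'],o['orientation'])
E
```

```text
[0.64906721 0.07558731 0.14378174] [ 12.28851252  -0.19314854 -23.46741159] [ 0.27698    -1.15940577 -0.05616506] [[ 1.06244148e-01  9.94334015e-01 -3.47083034e-03]
 [ 9.94339883e-01 -1.06245636e-01 -2.46660074e-04]
 [-6.14023080e-04 -3.42497884e-03 -9.99993946e-01]]
```

Call:
{"op": "jog_arm", "data": {"rows": [0, 0, 0.003, 0, 0, 0, 0.006, 0, 0, 0, 0.008, 0, 0, 0, 0.008, 0]}}

```text
time: 9.7
tool_pos: [0.6512, 0.0756, 0.1395]
orientation: [[0.106, 0.994, 0.004], [0.994, -0.106, 0.0], [0.0, 0.004, -1.0]]
contact_force: [9.0, -0.4, 5.7]
gripper_width: 0.0194
```

The roll moment is 0.28 N·m, where a single catch would give about 1.9, so both catches hold. Releasing.

Call:
{"op": "jog_arm", "data": {"rows": [0, 0, 0, 0, 0, 0, 0, 0, 0, 0, 0, 0, 0, 0, 0, 0, 0, 0, 0, 0, 0, 0, 0, 0, 0, 0, 0, 0, 0, 0, 0, 0], "claw": 0}}

```text
time: 10.5
tool_pos: [0.6497, 0.0756, 0.1383]
orientation: [[0.106, 0.994, -0.0], [0.994, -0.106, -0.0], [-0.0, -0.0, -1.0]]
contact_force: [-0.2, -0.0, 0.0]
gripper_width: 0.0856
```

Call:
{"op": "jog_arm", "data": {"rows": [0, 0, -0.01, 0, 0, 0, -0.03, 0, 0, 0, -0.055, 0, 0, 0, -0.08, 0, 0, 0, -0.11, 0, 0, 0, -0.14, 0, 0, 0, -0.14, 0]}}

```text
time: 11.2
tool_pos: [0.6509, 0.0758, 0.2832]
orientation: [[0.106, 0.994, 0.006], [0.994, -0.106, 0.001], [0.001, 0.006, -1.0]]
contact_force: [-0.0, 0.9, 0.2]
gripper_width: 0.0854
```

Call:
{"op": "jog_arm", "data": {"rows": [0, -0.04, 0, 0, 0, -0.09, 0, 0, 0, -0.14, 0, 0, 0, -0.19, 0, 0, 0, -0.24, 0, 0, 0, -0.28, 0, 0, 0, -0.28, 0, 0, 0, -0.28, 0, 0]}}

```text
time: 12.0
tool_pos: [0.3711, 0.1055, 0.2789]
orientation: [[0.105, 0.994, 0.002], [0.994, -0.105, 0.0], [0.001, 0.002, -1.0]]
contact_force: [1.0, 0.5, 0.5]
gripper_width: 0.0854
```

```bash
python3 - <<'E'
from h import *
go((.65,.07,.2),-6)
a=snap('top','top6');b=snap('side','side6')
A=cv2.resize(a['pixels'][95:215,180:330],None,fx=3.0,fy=3.0,interpolation=cv2.INTER_CUBIC)
B=cv2.resize(b['pixels'][170:290,160:277],None,fx=3.0,fy=3.0,interpolation=cv2.INTER_CUBIC)
cv2.imwrite('pics/c8.png',np.hstack([A,B])[:,:,::-1])
hsv=cv2.cvtColor(a['pixels'],cv2.COLOR_RGB2HSV)
m=((hsv[:,:,1]<40)&(hsv[:,:,2]>170)).astype(np.uint8)
for k in cv2.findContours(m,0,1)[0]:
    if cv2.contourArea(k)>80 and 180<k[:,0,0].mean()<330:
        r=cv2.minAreaRect(k);print(r,onz(a,r[0],.171))
E
```

```text
t 12.0 tcp [0.3711 0.1055 0.2789] yang -6.05 tilt [ 0.002  0.    -1.   ] F [1.  0.5 0.5] w 0.0854
 shift [-0.006   0.281   0.0793] turn -0.05
((245.4721221923828, 165.2137451171875), (49.62313461303711, 3.4921579360961914), 7.431407928466797) [0.6321329 0.0704856 0.171    ]
((243.5992431640625, 157.02784729003906), (76.6550521850586, 8.820141792297363), 7.539444923400879) [0.64956636 0.07508801 0.171     ]
((289.3568420410156, 135.76393127441406), (25.13491439819336, 24.876235961914062), 7.431407928466797) [ 0.69776573 -0.01989932  0.171     ]
((196.88999938964844, 127.2699966430664), (24.465898513793945, 32.24406814575195), 8.130102157592773) [0.71119995 0.17639295 0.171     ]
```

View pics/c8.png

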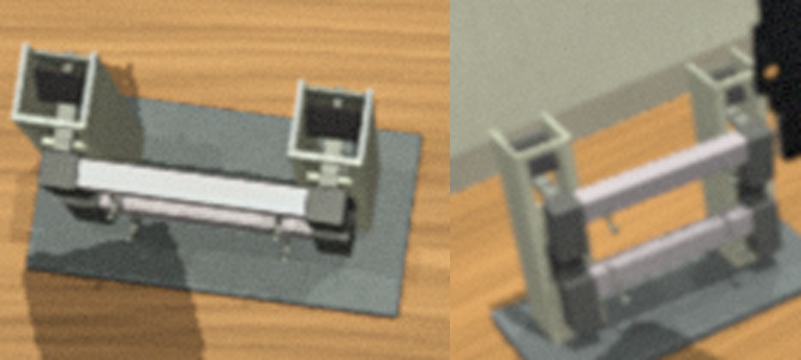

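The bar hangs level and parallel. Its centre measures (0.650, 0.075), about 4 mm from the seat estimate. Both claws go through their slots, and the robot is clear.

```bash
python3 -c "
from bench import env
print(env.close_job())"
```

```text
the job is handed in; nothing more can be done
None
```

The long bar is hanging in the stand's upper slots. I pressed it fully home, released it, moved the arm clear and handed the job in at about 12 s of the 35 s allowed.

- **Seating:** it bottomed at about 25 N, with the highest force seen about 25 N against the 120 N wrist limit.
- **Catches:** a lift test met about 23 N, including the bar's own weight. The roll moment was only 0.28 N·m, where one catch alone would have given about 1.9 N·m, so both catches hold. Their joint values cannot be read directly, so this is inferred from the forces and the pictures.
- **Final position:** in the last pictures the bar is level. Its centre is about 4 mm from my seat estimate front to back and under 2 mm sideways. Its direction is within about 1.5° of the stand. By the tool reading it bottomed about 1 mm below my estimated seat height.
- **Disagreements:** a few small ones. The hanging lower bar suggested a seat about 2 mm farther forward than the upright tops did, and the claw tip before insertion was about 3 mm off the prediction. Both are well within tolerance.

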